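Sort the stray canister and winder crank

TASK

Two things were left lying on the cork: stand the stray smoke-grey film canister upright in the white acrylic tray with the other two canisters, and lower the black film winder crank with the red knob gently into the teal bowl so that it lies inside. Let go of both, and leave the bowl and everything else where it is.

Things in the scene. Friction and masses are not known exactly. Their poses are not given: they have to be found in the camera images.
- canister_center (a point): Stray film canister standing upright on the cork: smoke-grey cylinder 31 mm in diameter with a dark 33 mm lid, 51 mm tall, 30 g or so. This point is its centre, 25.5 mm above its foot; z is its axis. Two identical canisters already stand in the white tray: they stay there.
- crank_center (a point): Chunky film winder crank lying flat on the cork, one rigid piece of about 60 g: a black straight arm 92 mm long (x), 20 mm wide (y), 20 mm high (z), with a black round hub 32 mm across and 26 mm high centred 38 mm towards -x and a red round knob 20 mm across and 40 mm high centred 40 mm towards +x; whole length 104 mm. This point is the middle of the arm, half-way up (10 mm above its underside); the bare arm there is free to grip across y.
- tray_in (a point): Point at the centre of the inner floor of the white acrylic tray that is the top section of a small wooden drawer unit, fixed, 40 mm above the cork. Tray inside 162 mm along x by 142 mm along y, walls 4 mm thick and 32 mm high above the inner floor (rim 72 mm above the cork); z up, -x is the unit's front. The two other canisters stand in the +x half, 40 mm behind this point and 35 mm to either side; the -x half is free.
- bowl: Teal ceramic bowl, round, 160 mm across at the rim, 60 mm high, 4 mm wall, its inside narrowing to a smaller flat bottom (the crank comes to rest across the curve, near the bottom), loose, 0.55 kg, standing on the cork. Origin: centre of its underside, z up.
Mind the look-alikes: they are no part of the job. Leave any green or pink look-alike of the part that bears canister_center alone. Leave any pink look-alike of the bowl alone.

How it is judged:
At the end, for the whole second after the job is handed in: The stray canister stands upright (within 11 degrees) on the floor of the white tray; the crank lies in the teal bowl, the middle of its arm within 50 mm of the bowl's axis and below the rim; the bowl stands within 30 mm of where it was; both are released and at rest (x of canister_center in the frame of tray_in between -0.07 and 0.07 m and y of canister_center in the frame of tray_in between -0.06 and 0.06 m and z of canister_center in the frame of tray_in between 0.015 and 0.036 m and angle between canister_center's own z axis and vertical below 0.2 rad and linear speed of each of canister, crank below 0.03 m/s and horizontal distance between crank_center and bowl below 0.05 m and z of crank_center in the frame of bowl between 0.004 and 0.052 m and distance of bowl from where it was at the start of the episode below 0.03 m and angle between bowl's own z axis and vertical below 0.15 rad); the robot touches nothing.
It fails at once if the crank is dropped into the bowl from a height (faster than 1.2 m/s as it enters, a fall of over 7 cm) (horizontal distance between crank_center and bowl below 0.08 m and z of crank_center in the frame of bowl below 0.1 m and linear speed of crank above 1.2 m/s).
It fails at once if another thing is moved by more than 40 mm, such as the reel, the yellow cassette, the loupe, the lens cap, the brush or a canister in the tray (distance of any of reel, cassette, loupe, lens_cap, brush, mate_a, mate_b from where it was at the start of the episode above 0.04 m).
It fails at once if a canister already in the tray is knocked over (angle between any of mate_a, mate_b's own z axis and vertical above 0.5 rad).
It also fails if it takes over 58 s, if anything falls off the work surface, if the arm or the gripper's body presses on something with over 40 N, if the wrist force passes 120 N, or if a joint passes its speed limit or range.

ROBOT

A 7-joint arm with a two-finger parallel gripper is mounted at the origin on the work surface. World frame = base frame: x ahead of the robot, y to its left, z up, the work surface at z = 0. Lengths are in m, angles in rad, forces in N, time in s.
With the tool pointing down it reaches from about 0.4 to 0.85 m from the base axis. Payload 4.5 kg.
Tool frame: the origin (TCP) lies between the finger pads; the fingertips stand 8 mm ahead of it and the grasp point (between the pads) lies 11 mm behind it; z points along the fingers, y is the line along which they close (so a half turn about z gives the same grasp; the last joint's range is limited). The gripper opens to 88 mm and grips with 3 to 60 N. Pads are 18 mm wide; open, the fingers measure 123 mm over their backs; the gripper's body (75 mm by 187 mm) begins 45 mm behind the grasp point.
Start: joints at [-1.154, 0.689, -0.195, 1.565, 0.157, 0.902, -0.215], TCP at [0.233, 0.58, 0.247] pointing down, gripper open.
Joint ranges: [-3.01, 3.01], [-0.46, 2.08], [-1.47, 1.51], [0.13, 2.56], [-1, 4.14], [0.04, 2.09], [-2.66, 2.66]. Speed limits (rad/s): [2.57, 2.57, 3.14, 3.14, 3.14, 3.14, 3.14].

INTERFACE

Orientations are given as a unit quaternion [x, y, z, w].
In Python, from bench import telemetry, snapshot, camera_info, ctrl, spotter gives the robot as it stands.
- The arm moves only by the shell command python3 -m handwheel 'ROWS' [OPENING] [FORCE]. ROWS is JSON, a list of rows, each an object of numbers: "tx", "ty", "tz": the shift along the world's x, y, z in m; "wx", "wy", "wz": the turn, a rotation vector about the world's x, y, z in rad. A call has exactly 10 rows; each row is the pose to reach, as a shift and turn from the pose commanded when the call began; what a row does not reach only later rows make up. A row lasts 1/8 s, in which the tool goes at most 62.5 mm and 10.7 degrees, less where a joint would pass 70% of its speed; a pose out of reach is approached as far as the arm can. A call with a gripper value outside its range is refused whole. OPENING is the finger opening in m, from 0 to 0.0881, set as the call begins (- or left out, the last holds). The fingers move at their own pace and stop on an object; FORCE is the grip in N (left out, the last holds). Time passes only in rows, so rows that repeat a pose let the fingers close, or fill a call up. It gives the time, the measured TCP pose, the force, the opening and the grip force at its end, in the units of the state.
- telemetry.observe(): the state, without advancing time (a new reading comes with each control period).
- snapshot(name): name is "scene" or "top" or "wrist"; returns the picture (384x512x3 uint8, red, green, blue); there is no depth.
- camera_info(name): a dict with "vertical_fov" (degrees; the focal length in pixels is half the picture's height over the tangent of half this angle, whatever the lens; pixels are square), "cx", "cy" (the principal point, pixels), "view" (4x4, takes a point from world to camera coordinates). Camera axes: x right, y down, z forward; pixel columns grow to the right and rows downward; lengths in m; the calibration is good to about 2 mm. The wrist camera is an equidistant fisheye: a pixel r from the principal point sees the ray r / f radians off the axis. A picture is of the moment at which its call begins: read the wrist's pose just before it. camera_info takes no time and is no camera call; for the wrist camera it gives the pose at the moment of the call.
- ctrl.close_job(): hands the job in; it is judged then, once.
Trained networks look in the newest picture that a camera, given by its name, has taken for a name from the list of things; names that differ only in an ending like _2 or _b are one class to them, and where a whole thing is asked for, a point or a joint stands for the part that bears it (a point fixed in the world has none). Each returns a list of dicts, best first, with "score" (0 to 1); they miss things now and then, are a little off and sometimes report something else, mostly with a low value. They report only what shows in the picture. A call takes as long as a camera call. They do not tell look-alikes from the thing itself.
- spotter.find_in(target, camera): "extent" ([left, top, right, bottom] in pixels, round what is visible of it).
The state is a dict: "clock": time; "joint_positions": joint angles; "qd": joint speeds; "tau": joint torques, N m; "tool_pos": TCP position; "tool_rot": TCP orientation; "wrist_force": force on the tool from outside, world axes, zero at the start; "ft_torque": the same for the moment, N m; "width": opening from 0.0 (shut) to 1.0 (fully open); "grip_force": force on a finger pad.
Only numpy, scipy, OpenCV 4.12 (cv2) and the standard library are available. Lean on these libraries where they do the work, as an engineer would, in place of code of your own. Each camera call takes 0.05 s, during which the arm holds its last target. There are 200 camera calls.

## Working session

There is one attempt and no reset: what is moved stays moved. The work goes in short steps, Python scripts to look and compute and a shell command to move; the robot and the scene stay as the last step left them, time stands still between calls to the robot, and variables do not carry over. Pictures are saved under pics/ and viewed, at most 10 in all, crops included, and the job is handed in when it is done.

```bash
mkdir -p pics
cat > h.py <<'E'
import numpy as np, cv2
from bench import telemetry, snapshot, camera_info, ctrl, spotter
def proj(ci,P):
    V=np.array(ci["view"]);f=192/np.tan(np.radians(ci["vertical_fov"])/2)
    p=V[:3,:3]@np.array(P)+V[:3,3];return np.array([ci["cx"]+f*p[0]/p[2],ci["cy"]+f*p[1]/p[2]])
def back(ci,u,v,z,fish=False):
    V=np.array(ci["view"]);f=192/np.tan(np.radians(ci["vertical_fov"])/2)
    d=np.array([(u-ci["cx"])/f,(v-ci["cy"])/f,1.])
    if fish:
        r=np.hypot(d[0],d[1]);d=np.array([d[0]/r*np.sin(r),d[1]/r*np.sin(r),np.cos(r)])
    R=V[:3,:3].T;o=-R@V[:3,3];d=R@d
    return o+d*(z-o[2])/d[2]
def save(img,n,s=1.0):
    cv2.imwrite(n,cv2.cvtColor(cv2.resize(img,None,fx=s,fy=s,interpolation=cv2.INTER_CUBIC),cv2.COLOR_RGB2BGR))
E
python3 - <<'E'
from h import *
s=telemetry.observe();print(s["clock"],s["tool_pos"],s["tool_rot"])
a=snapshot("top");b=snapshot("scene")
save(a,"pics/top.png",1.5);save(b,"pics/scene.png",1.5)
for c in("top","scene"):
    ci=camera_info(c);print(c,ci)
    for t in("canister_center","crank_center","bowl"):
        for d in spotter.find_in(t,c)[:5]:
            e=d["extent"];print(t,round(d["score"],2),np.round(e,1),back(ci,(e[0]+e[2])/2,(e[1]+e[3])/2,0.03).round(3))
E
```

```text
0.0 [0.23324649 0.57918967 0.24586972] [ 1.90174463e-01  9.81749866e-01 -9.27856277e-04 -1.14238134e-04]
top {'vertical_fov': 47.13353274178739, 'cx': 259.3443282868256, 'cy': 189.17693637483444, 'view': array([[ 0.09701934, -0.99527566, -0.00369007, -0.03341444],
       [-0.97300459, -0.094067  , -0.21074503,  0.48066638],
       [ 0.20940228,  0.0240368 , -0.9775341 ,  0.90457873],
       [ 0.        ,  0.        ,  0.        ,  1.        ]])}
canister_center 0.67 [209.6 208.2 225.8 228.4] [0.412 0.098 0.03 ]
canister_center 0.58 [198.3 178.6 213.7 199.6] [0.475 0.132 0.03 ]
canister_center 0.48 [181.8 214.4 199.  231.9] [0.396 0.156 0.03 ]
crank_center 0.62 [324.6 185.9 359.5 229.9] [ 0.462 -0.171  0.03 ]
bowl 0.94 [100.7 246.2 175.2 326.3] [0.252 0.25  0.03 ]
bowl 0.74 [155.6  73.8 226.7 138.8] [0.666 0.19  0.03 ]
scene {'vertical_fov': 47.41047001154884, 'cx': 257.13600263676835, 'cy': 192.14151359309267, 'view': array([[-0.80737574,  0.58983035,  0.0156388 ,  0.38031839],
       [ 0.36855911,  0.52483723, -0.76727444, -0.13439026],
       [-0.46076957, -0.61371495, -0.6411282 ,  1.26335191],
       [ 0.        ,  0.        ,  0.        ,  1.        ]])}
canister_center 0.84 [319.1 213.7 340.4 238.2] [0.394 0.165 0.03 ]
canister_center 0.67 [283.7 221.5 300.  247.5] [0.479 0.137 0.03 ]
canister_center 0.51 [294.6 202.3 311.4 222.9] [0.414 0.098 0.03 ]
crank_center 0.91 [200.9 161.2 242.6 174. ] [ 0.473 -0.152  0.03 ]
bowl 0.66 [363.7 188.8 442.8 246.1] [0.239 0.241 0.03 ]
bowl 0.65 [191.1 245.5 276.7 316.5] [0.65  0.169 0.03 ]
bowl 0.33 [199.1 158.5 240.7 174.9] [ 0.475 -0.158  0.03 ]
```

View pics/top.png

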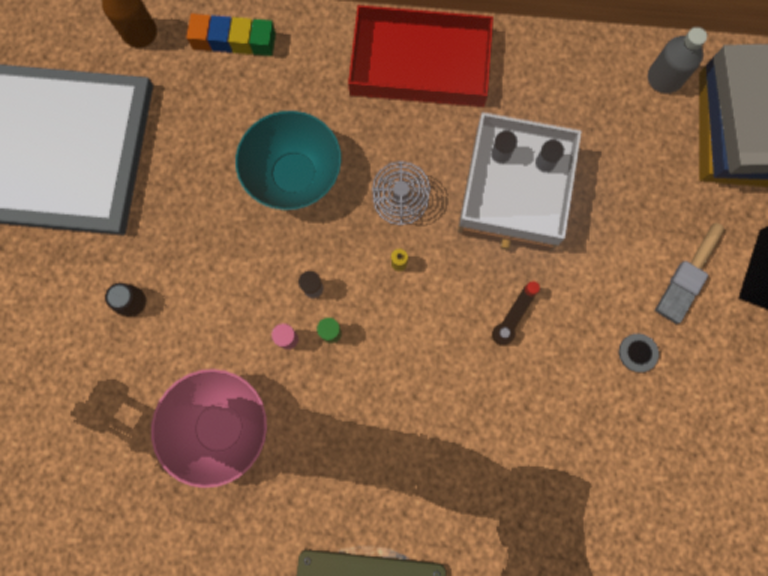

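View pics/scene.png

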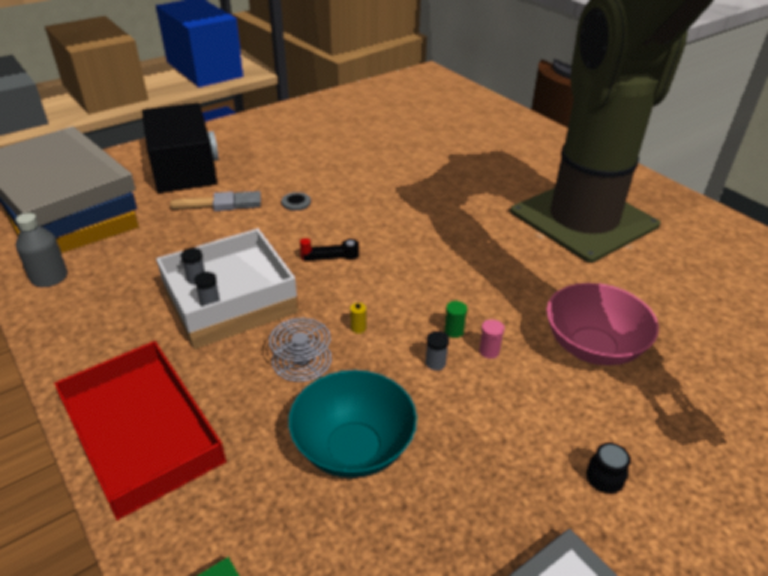

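The candidates for the canister in the top picture (768x576) are dark grey at (311,284), green at (328,330) and pink at (284,336). The dark-lidded grey one fits the description. For the bowl, teal at (289,161) fits and pink at (209,428) does not. I'll confirm this in one crop and refine the measurements.

Run:
```python
from h import *
a=cv2.cvtColor(cv2.imread("pics/top.png"),cv2.COLOR_BGR2RGB)
a=a[100:360,225:605]; save(a,"pics/crop.png",2.1)
ci=camera_info("top");cs=camera_info("scene")
def tri(p,q):
    from scipy.optimize import least_squares
    x=least_squares(lambda X:np.r_[proj(ci,X)-p,proj(cs,X)-q],[.5,0,.03]);return x.x.round(4),x.fun.round(1)
print("can",tri((206,189.1),(291.8,234.5)))
# bowl rim fit via saturation/hue
from scipy.optimize import least_squares
for n,c,box in(("top",ci,(150,70,232,145)),("scene",cs,(185,243,282,320))):
    im=cv2.resize(cv2.cvtColor(cv2.imread(f"pics/{n}.png"),cv2.COLOR_BGR2RGB),(512,384),interpolation=cv2.INTER_AREA)
    hsv=cv2.cvtColor(im,cv2.COLOR_RGB2HSV);m=cv2.inRange(hsv,(78,80,25),(100,255,255))
    k=np.zeros_like(m);k[box[1]:box[3],box[0]:box[2]]=m[box[1]:box[3],box[0]:box[2]]
    C=max(cv2.findContours(k,0,1)[0],key=cv2.contourArea);x,y,w,h=cv2.boundingRect(C)
    t=np.linspace(0,2*np.pi,180);ring=np.c_[.08*np.cos(t),.08*np.sin(t)]
    def f(X):
        P=np.array([proj(c,[X[0]+r[0],X[1]+r[1],.06]) for r in ring])
        r=[P[:,0].min()-x,P[:,0].max()-x-w+1,P[:,1].min()-y]
        return r+[P[:,1].max()-y-h+1] if n=="top" else r
    r=least_squares(f,[.64,.17]);print("bowl",n,(x,y,w,h),r.x.round(4),np.round(r.fun,1))
    red=cv2.inRange(hsv,(0,180,60),(6,255,255))|cv2.inRange(hsv,(172,180,60),(180,255,255))
    for cc in cv2.findContours(red,0,1)[0]:
        if 20<cv2.contourArea(cc)<400: print(n,"red",cv2.boundingRect(cc))
print("hub top",back(ci,504.5/1.5,333/1.5,.026).round(4),"knob top",back(ci,533/1.5,288/1.5,.04).round(4))
for p in((484,115),(580,130),(564,244),(461,226)):print("rim",back(ci,p[0]/1.5,p[1]/1.5,.072).round(4))
```

```text
can (array([0.4758, 0.1327, 0.0247]), array([-0.1,  0.1, -0.1, -0. ]))
bowl top (157, 74, 70, 65) [0.6566 0.1832] [-1.1  1.1 -1.5  1.4]
top red (350, 188, 10, 8)
bowl scene (192, 247, 86, 71) [0.6591 0.1855] [-1.   1.  -0.2]
scene red (200, 159, 8, 13)
hub top [ 0.43   -0.1614  0.026 ] knob top [ 0.498  -0.1966  0.04  ]
rim [ 0.7481 -0.1038  0.072 ]
rim [ 0.7375 -0.2475  0.072 ]
rim [ 0.5593 -0.2312  0.072 ]
rim [ 0.572  -0.0824  0.072 ]
```

View pics/crop.png

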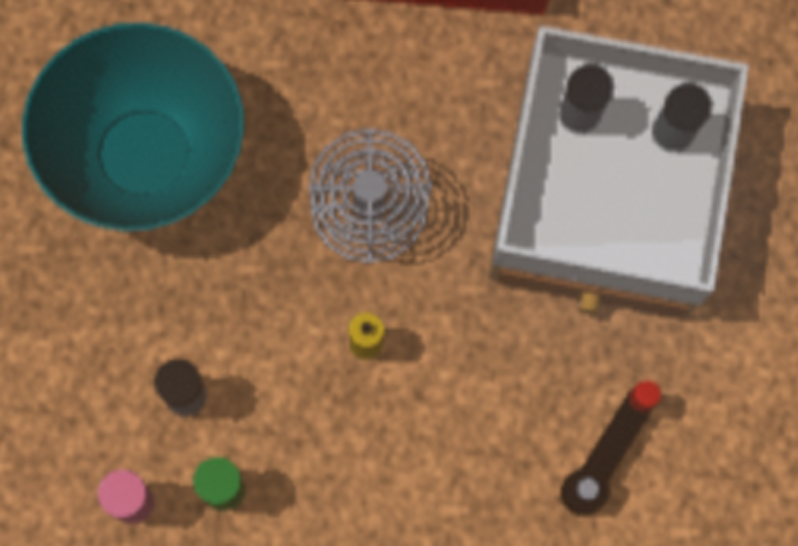

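The crop shows the lone dark-lidded grey canister at (180,385), apart from the green one at (217,482) and the pink one at (122,494). The teal bowl is at (133,125), the crank runs from hub (587,490) to red knob (647,396), and the tray's front half is free. I'll go over the canister.

```bash
python3 -m handwheel '[{"tx":0.02,"ty":-0.036},{"tx":0.05,"ty":-0.09},{"tx":0.08,"ty":-0.147},{"tx":0.11,"ty":-0.202},{"tx":0.14,"ty":-0.257},{"tx":0.17,"ty":-0.312},{"tx":0.2,"ty":-0.367},{"tx":0.225,"ty":-0.413,"tz":-0.02},{"tx":0.238,"ty":-0.437,"tz":-0.04},{"tx":0.243,"ty":-0.446,"tz":-0.05}]' 0.055 15
python3 - <<'E'
from h import *
from scipy.optimize import least_squares
ci=camera_info("top");cs=camera_info("scene")
p,q=np.array([267.3,125.5]),np.array([200,227.])
print("reel",least_squares(lambda X:np.r_[proj(ci,X)-p,proj(cs,X)-q],[.5,0,.03]).x.round(3))
s=telemetry.observe();print(s["tool_pos"],s["tool_rot"],s["width"])
w=camera_info("wrist");im=snapshot("wrist");save(im,"pics/w1.png",1.3)
print(w["vertical_fov"],w["cx"],w["cy"])
for d in spotter.find_in("canister_center","wrist"):
    e=d["extent"];print(round(d["score"],2),np.round(e,1),back(w,(e[0]+e[2])/2,(e[1]+e[3])/2,.035,True).round(4))
E
```

```text
reel [0.633 0.01  0.038]
[0.23340802 0.57970084 0.24660105] [ 1.90212693e-01  9.81742897e-01 -1.19429218e-04 -1.82992438e-05] 0.9953556594493279
65.70646984690485 255.36697456769033 192.23692097779127$[0]: bad value
```

View pics/w1.png

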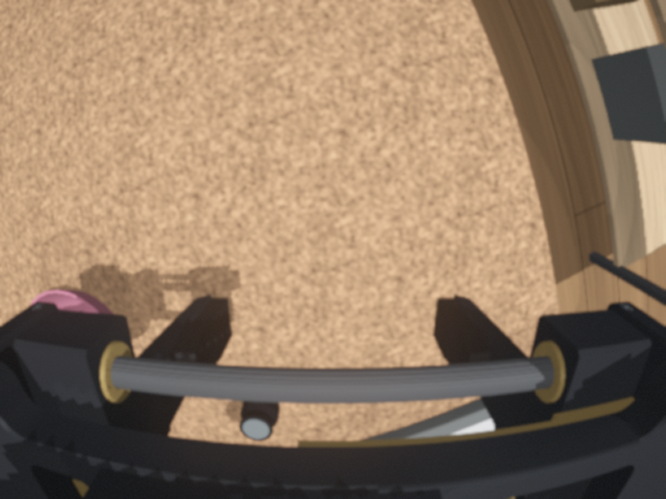

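The picture shows the unmoved start view, with only the pink bowl edge at (70,300). The rows were refused, probably because every row needs all six keys. I'll resend.

```bash
python3 -m handwheel '[{"tx":0.02,"ty":-0.036,"tz":0,"wx":0,"wy":0,"wz":0},{"tx":0.05,"ty":-0.09,"tz":0,"wx":0,"wy":0,"wz":0},{"tx":0.08,"ty":-0.147,"tz":0,"wx":0,"wy":0,"wz":0},{"tx":0.11,"ty":-0.202,"tz":0,"wx":0,"wy":0,"wz":0},{"tx":0.14,"ty":-0.257,"tz":0,"wx":0,"wy":0,"wz":0},{"tx":0.17,"ty":-0.312,"tz":0,"wx":0,"wy":0,"wz":0},{"tx":0.2,"ty":-0.367,"tz":0,"wx":0,"wy":0,"wz":0},{"tx":0.225,"ty":-0.413,"tz":-0.02,"wx":0,"wy":0,"wz":0},{"tx":0.238,"ty":-0.437,"tz":-0.04,"wx":0,"wy":0,"wz":0},{"tx":0.243,"ty":-0.446,"tz":-0.05,"wx":0,"wy":0,"wz":0}]' 0.055 15
python3 - <<'E'
from h import *
s=telemetry.observe();print(s["tool_pos"],s["tool_rot"],s["width"])
w=camera_info("wrist");im=snapshot("wrist");save(im,"pics/w2.png",1.3)
for d in spotter.find_in("canister_center","wrist"):
    e=d["extent"];print(round(d["score"],2),np.round(e,1),back(w,(e[0]+e[2])/2,(e[1]+e[3])/2,.035,True).round(4))
E
```

```text
clock: 1.75
tool_pos: [0.4769, 0.1319, 0.196]
tool_rot: [0.192, 0.981, -0.0, -0.0]
wrist_force: [0.6, 0.4, -0.0]
width: 0.624
grip_force: 0.0
[0.4768723  0.13187015 0.19597752] [ 1.91815844e-01  9.81430791e-01 -4.62384740e-04 -2.63834716e-04] 0.624345848353405
0.83 [176.5 116.7 213.4 152.6] [0.4116 0.0922 0.035 ]
0.73 [232.5  74.1 271.6 112.5] [0.3956 0.1616 0.035 ]
0.35 [ 39.4 210.8  66.  263. ] [ 0.4473 -0.1475  0.035 ]
```

```bash
python3 -m handwheel '[{"tx":-0.001,"ty":0.001,"tz":-0.02,"wx":0,"wy":0,"wz":0},{"tx":-0.001,"ty":0.001,"tz":-0.05,"wx":0,"wy":0,"wz":0},{"tx":-0.001,"ty":0.001,"tz":-0.08,"wx":0,"wy":0,"wz":0},{"tx":-0.001,"ty":0.001,"tz":-0.1,"wx":0,"wy":0,"wz":0},{"tx":-0.001,"ty":0.001,"tz":-0.12,"wx":0,"wy":0,"wz":0},{"tx":-0.001,"ty":0.001,"tz":-0.14,"wx":0,"wy":0,"wz":0},{"tx":-0.001,"ty":0.001,"tz":-0.158,"wx":0,"wy":0,"wz":0},{"tx":-0.001,"ty":0.001,"tz":-0.17,"wx":0,"wy":0,"wz":0},{"tx":-0.001,"ty":0.001,"tz":-0.176,"wx":0,"wy":0,"wz":0},{"tx":-0.001,"ty":0.001,"tz":-0.176,"wx":0,"wy":0,"wz":0}]' && python3 -m handwheel '[{"tx":0,"ty":0,"tz":0,"wx":0,"wy":0,"wz":0},{"tx":0,"ty":0,"tz":0,"wx":0,"wy":0,"wz":0},{"tx":0,"ty":0,"tz":0,"wx":0,"wy":0,"wz":0},{"tx":0,"ty":0,"tz":0,"wx":0,"wy":0,"wz":0},{"tx":0,"ty":0,"tz":0,"wx":0,"wy":0,"wz":0},{"tx":0,"ty":0,"tz":0.01,"wx":0,"wy":0,"wz":0},{"tx":0,"ty":0,"tz":0.03,"wx":0,"wy":0,"wz":0},{"tx":0,"ty":0,"tz":0.06,"wx":0,"wy":0,"wz":0},{"tx":0,"ty":0,"tz":0.1,"wx":0,"wy":0,"wz":0},{"tx":0,"ty":0,"tz":0.14,"wx":0,"wy":0,"wz":0}]' 0.015 15
```

```text
clock: 3.1
tool_pos: [0.4754, 0.1353, 0.0208]
tool_rot: [0.19, 0.982, 0.0, -0.0]
wrist_force: [-0.8, -0.6, 0.1]
width: 0.623
grip_force: 0.0
clock: 4.35
tool_pos: [0.4751, 0.1347, 0.1623]
tool_rot: [0.19, 0.982, -0.0, -0.0]
wrist_force: [-0.6, 0.3, -1.3]
width: 0.347
grip_force: 14.9
```

```bash
python3 -m handwheel '[{"tx":0.01,"ty":-0.02,"tz":0.0,"wx":0,"wy":0,"wz":0},{"tx":0.03,"ty":-0.06,"tz":0.0,"wx":0,"wy":0,"wz":0.03},{"tx":0.05,"ty":-0.1,"tz":0,"wx":0,"wy":0,"wz":0.08},{"tx":0.072,"ty":-0.14,"tz":0,"wx":0,"wy":0,"wz":0.13},{"tx":0.094,"ty":-0.18,"tz":0,"wx":0,"wy":0,"wz":0.18},{"tx":0.115,"ty":-0.22,"tz":0,"wx":0,"wy":0,"wz":0.22},{"tx":0.135,"ty":-0.26,"tz":0,"wx":0,"wy":0,"wz":0.25},{"tx":0.147,"ty":-0.288,"tz":0,"wx":0,"wy":0,"wz":0.27},{"tx":0.153,"ty":-0.3,"tz":0,"wx":0,"wy":0,"wz":0.28},{"tx":0.153,"ty":-0.3,"tz":0,"wx":0,"wy":0,"wz":0.28}]'
python3 - <<'E'
from h import *
ci=camera_info("top")
q=[back(ci,x/1.5,y/1.5,.072)[:2] for x,y in((484,115),(580,131),(563,238),(462,219))]
print(np.round(q,4),np.mean(q,0).round(4))
s=telemetry.observe();print(s["tool_pos"],s["tool_rot"],s["width"])
a=snapshot("wrist");b=snapshot("scene")[90:250,80:280]
save(np.hstack([cv2.resize(a,(400,300)),cv2.resize(b,(375,300),interpolation=cv2.INTER_CUBIC)]),"pics/t.png")
E
```

```text
clock: 5.6
tool_pos: [0.6282, -0.1652, 0.1608]
tool_rot: [0.052, 0.999, 0.0, -0.0]
wrist_force: [0.3, 0.5, 0.3]
width: 0.346
grip_force: 14.9
[[ 0.7481 -0.1038]
 [ 0.7359 -0.2476]
 [ 0.5681 -0.2294]
 [ 0.5826 -0.083 ]] [ 0.6587 -0.1659]
[ 0.62820034 -0.16521657  0.16075271] [ 5.18552086e-02  9.98654579e-01  2.19794681e-04 -1.43780676e-04] 0.3462024418209081
```

View pics/t.png

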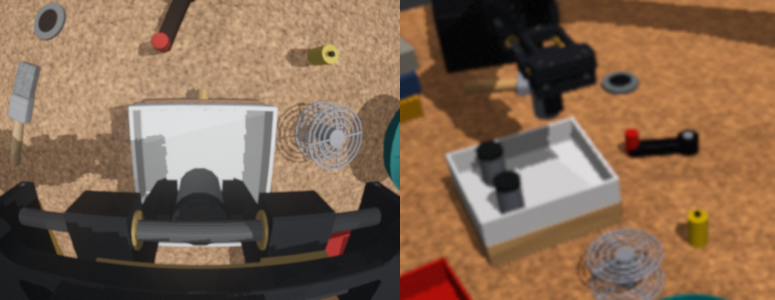

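The wrist view (left) shows the tray between (130,105) and (275,240) with the canister held over it. The scene view (right) shows it hanging upright over the tray. I'll lower it and check the force.

```bash
python3 -m handwheel '[{"tx":0,"ty":0,"tz":-0.01,"wx":0,"wy":0,"wz":0},{"tx":0,"ty":0,"tz":-0.03,"wx":0,"wy":0,"wz":0},{"tx":0,"ty":0,"tz":-0.05,"wx":0,"wy":0,"wz":0},{"tx":0,"ty":0,"tz":-0.068,"wx":0,"wy":0,"wz":0},{"tx":0,"ty":0,"tz":-0.08,"wx":0,"wy":0,"wz":0},{"tx":0,"ty":0,"tz":-0.088,"wx":0,"wy":0,"wz":0},{"tx":0,"ty":0,"tz":-0.093,"wx":0,"wy":0,"wz":0},{"tx":0,"ty":0,"tz":-0.096,"wx":0,"wy":0,"wz":0},{"tx":0,"ty":0,"tz":-0.098,"wx":0,"wy":0,"wz":0},{"tx":0,"ty":0,"tz":-0.099,"wx":0,"wy":0,"wz":0}]'
```

```text
clock: 6.95
tool_pos: [0.6286, -0.1653, 0.0619]
tool_rot: [0.051, 0.999, -0.0, 0.0]
wrist_force: [-0.3, -0.0, 0.1]
width: 0.351
grip_force: 14.9
```

```bash
python3 -m handwheel '[{"tx":0,"ty":0,"tz":-0.001,"wx":0,"wy":0,"wz":0},{"tx":0,"ty":0,"tz":-0.001,"wx":0,"wy":0,"wz":0},{"tx":0,"ty":0,"tz":-0.0015,"wx":0,"wy":0,"wz":0},{"tx":0,"ty":0,"tz":-0.0015,"wx":0,"wy":0,"wz":0},{"tx":0,"ty":0,"tz":-0.0015,"wx":0,"wy":0,"wz":0},{"tx":0,"ty":0,"tz":-0.0015,"wx":0,"wy":0,"wz":0},{"tx":0,"ty":0,"tz":-0.0015,"wx":0,"wy":0,"wz":0},{"tx":0,"ty":0,"tz":-0.0015,"wx":0,"wy":0,"wz":0},{"tx":0,"ty":0,"tz":-0.0015,"wx":0,"wy":0,"wz":0},{"tx":0,"ty":0,"tz":-0.0015,"wx":0,"wy":0,"wz":0}]'
python3 -m handwheel '[{"tx":0,"ty":0,"tz":0,"wx":0,"wy":0,"wz":0},{"tx":0,"ty":0,"tz":0,"wx":0,"wy":0,"wz":0},{"tx":0,"ty":0,"tz":0,"wx":0,"wy":0,"wz":0},{"tx":0,"ty":0,"tz":0.01,"wx":0,"wy":0,"wz":0},{"tx":0,"ty":0,"tz":0.03,"wx":0,"wy":0,"wz":0},{"tx":0,"ty":0,"tz":0.05,"wx":0,"wy":0,"wz":0},{"tx":0,"ty":0,"tz":0.08,"wx":0,"wy":0,"wz":0},{"tx":0,"ty":0,"tz":0.11,"wx":0,"wy":0,"wz":0},{"tx":0,"ty":0,"tz":0.13,"wx":0,"wy":0,"wz":0},{"tx":0,"ty":0,"tz":0.14,"wx":0,"wy":0,"wz":0}]' 0.05 15
```

```text
clock: 8.2
tool_pos: [0.6286, -0.1653, 0.0611]
tool_rot: [0.051, 0.999, -0.0, 0.0]
wrist_force: [-1.2, 0.6, 6.6]
width: 0.347
grip_force: 15.0
clock: 9.45
tool_pos: [0.6292, -0.1652, 0.203]
tool_rot: [0.051, 0.999, -0.0, 0.002]
wrist_force: [-0.1, 0.4, -0.2]
width: 0.572
grip_force: 0.0
```

Run:
```python
from h import *
w=camera_info("wrist");a=snapshot("wrist");t=snapshot("top")[60:170,295:395]
save(np.hstack([a[:300],cv2.resize(t,(273,300),interpolation=cv2.INTER_CUBIC)]),"pics/w3.png")
for d in spotter.find_in("crank_center","wrist"):print(d)
hsv=cv2.cvtColor(a,cv2.COLOR_RGB2HSV);red=cv2.inRange(hsv,(0,150,60),(7,255,255))|cv2.inRange(hsv,(172,150,60),(180,255,255))
for cc in cv2.findContours(red,0,1)[0]:
    if cv2.contourArea(cc)>30:
        x,y,ww,h=cv2.boundingRect(cc);print("red",(x,y,ww,h),back(w,x+ww/2,y+h/2,.035,True).round(4))
for p in((.430,-.1614,.026),(.498,-.1966,.04)):pass
```

```text
{'extent': [201.3, 0.0, 256.4, 70.2], 'score': 0.64}
red (309, 308, 29, 30) [ 0.8427 -0.0932  0.035 ]
red (203, 48, 21, 22) [ 0.5028 -0.1946  0.035 ]
```

View pics/w3.png

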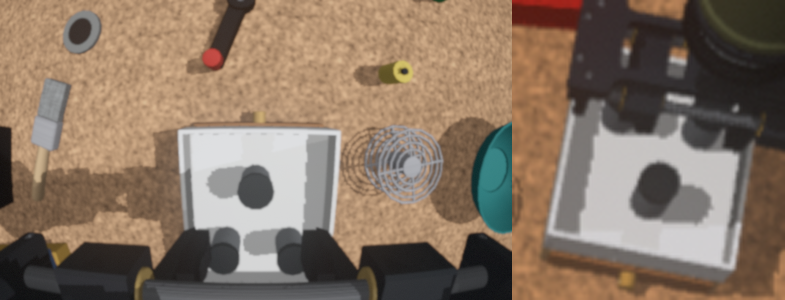

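The canister stands in the free half of the tray, at (256,188) in the wrist view. The crank knob is at (213,58), which agrees with my measurement. I'll go over the crank.

```bash
python3 -m handwheel '[{"tx":-0.01,"ty":-0.001,"tz":0,"wx":0,"wy":0,"wz":-0.02},{"tx":-0.03,"ty":-0.002,"tz":0,"wx":0,"wy":0,"wz":-0.07},{"tx":-0.055,"ty":-0.004,"tz":0,"wx":0,"wy":0,"wz":-0.13},{"tx":-0.08,"ty":-0.006,"tz":0,"wx":0,"wy":0,"wz":-0.19},{"tx":-0.105,"ty":-0.008,"tz":0,"wx":0,"wy":0,"wz":-0.25},{"tx":-0.13,"ty":-0.01,"tz":-0.01,"wx":0,"wy":0,"wz":-0.3},{"tx":-0.15,"ty":-0.012,"tz":-0.03,"wx":0,"wy":0,"wz":-0.34},{"tx":-0.161,"ty":-0.013,"tz":-0.05,"wx":0,"wy":0,"wz":-0.365},{"tx":-0.166,"ty":-0.013,"tz":-0.06,"wx":0,"wy":0,"wz":-0.375},{"tx":-0.166,"ty":-0.013,"tz":-0.06,"wx":0,"wy":0,"wz":-0.375}]' 0.045 25
python3 - <<'E'
from h import *
a=snapshot("wrist");b=snapshot("scene")[120:220,170:290]
save(np.hstack([cv2.resize(a,(400,300)),cv2.resize(b,(360,300),interpolation=cv2.INTER_CUBIC)]),"pics/w4.png")
E
```

```text
clock: 10.85
tool_pos: [0.4617, -0.178, 0.1396]
tool_rot: [0.237, 0.972, 0.0, -0.001]
wrist_force: [0.6, -0.3, 0.1]
width: 0.513
grip_force: 0.0
```

View pics/w4.png

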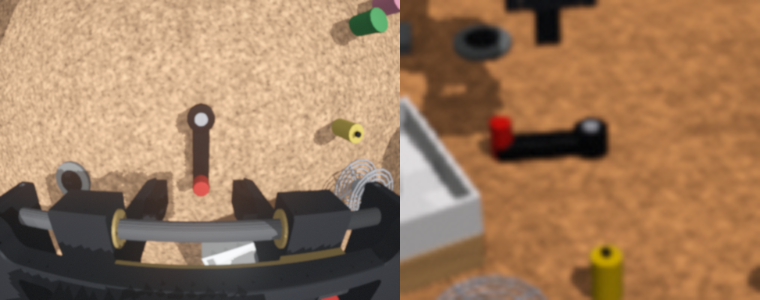

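The wrist view shows the crank centred and parallel to the view's axis, from hub (201,119) to knob (201,186). I'll descend and grip.

```bash
python3 -m handwheel '[{"tx":0.001,"ty":0,"tz":-0.015,"wx":0,"wy":0,"wz":0},{"tx":0.001,"ty":0,"tz":-0.035,"wx":0,"wy":0,"wz":0},{"tx":0.001,"ty":0,"tz":-0.055,"wx":0,"wy":0,"wz":0},{"tx":0.001,"ty":0,"tz":-0.075,"wx":0,"wy":0,"wz":0},{"tx":0.001,"ty":0,"tz":-0.093,"wx":0,"wy":0,"wz":0},{"tx":0.001,"ty":0,"tz":-0.108,"wx":0,"wy":0,"wz":0},{"tx":0.001,"ty":0,"tz":-0.118,"wx":0,"wy":0,"wz":0},{"tx":0.001,"ty":0,"tz":-0.124,"wx":0,"wy":0,"wz":0},{"tx":0.001,"ty":0,"tz":-0.127,"wx":0,"wy":0,"wz":0},{"tx":0.001,"ty":0,"tz":-0.127,"wx":0,"wy":0,"wz":0}]' && python3 -m handwheel '[{"tx":0,"ty":0,"tz":0,"wx":0,"wy":0,"wz":0},{"tx":0,"ty":0,"tz":0,"wx":0,"wy":0,"wz":0},{"tx":0,"ty":0,"tz":0,"wx":0,"wy":0,"wz":0},{"tx":0,"ty":0,"tz":0,"wx":0,"wy":0,"wz":0},{"tx":0,"ty":0,"tz":0,"wx":0,"wy":0,"wz":0},{"tx":0,"ty":0,"tz":0,"wx":0,"wy":0,"wz":0},{"tx":0,"ty":0,"tz":0.02,"wx":0,"wy":0,"wz":0},{"tx":0,"ty":0,"tz":0.06,"wx":0,"wy":0,"wz":0},{"tx":0,"ty":0,"tz":0.11,"wx":0,"wy":0,"wz":0},{"tx":0,"ty":0,"tz":0.16,"wx":0,"wy":0,"wz":0}]' 0.005 30
```

```text
clock: 12.2
tool_pos: [0.4635, -0.1783, 0.0134]
tool_rot: [0.237, 0.972, 0.0, 0.0]
wrist_force: [0.6, -0.2, -0.6]
width: 0.514
grip_force: 0.0
clock: 13.45
tool_pos: [0.4628, -0.1782, 0.1744]
tool_rot: [0.237, 0.972, 0.0, -0.001]
wrist_force: [1.0, -0.3, -0.8]
width: 0.223
grip_force: 30.0
```

```bash
python3 -m handwheel '[{"tx":0.01,"ty":0.018,"tz":0,"wx":0,"wy":0,"wz":0},{"tx":0.03,"ty":0.056,"tz":0,"wx":0,"wy":0,"wz":0},{"tx":0.055,"ty":0.102,"tz":0,"wx":0,"wy":0,"wz":0},{"tx":0.081,"ty":0.15,"tz":0,"wx":0,"wy":0,"wz":0},{"tx":0.107,"ty":0.198,"tz":0,"wx":0,"wy":0,"wz":0},{"tx":0.133,"ty":0.246,"tz":0,"wx":0,"wy":0,"wz":0},{"tx":0.158,"ty":0.293,"tz":0,"wx":0,"wy":0,"wz":0},{"tx":0.178,"ty":0.33,"tz":0,"wx":0,"wy":0,"wz":0},{"tx":0.19,"ty":0.353,"tz":0,"wx":0,"wy":0,"wz":0},{"tx":0.195,"ty":0.362,"tz":0,"wx":0,"wy":0,"wz":0}]'
python3 - <<'E'
from h import *
a=snapshot("wrist");b=snapshot("scene")[130:340,150:370]
save(np.hstack([cv2.resize(a,(400,300)),cv2.resize(b,(314,300),interpolation=cv2.INTER_CUBIC)]),"pics/w5.png")
print(telemetry.observe()["tool_pos"])
E
```

```text
clock: 14.7
tool_pos: [0.658, 0.1856, 0.1724]
tool_rot: [0.236, 0.972, 0.0, -0.001]
wrist_force: [-0.3, -1.0, -1.2]
width: 0.226
grip_force: 30.0
[0.65809993 0.18422575 0.17262536]
```

View pics/w5.png

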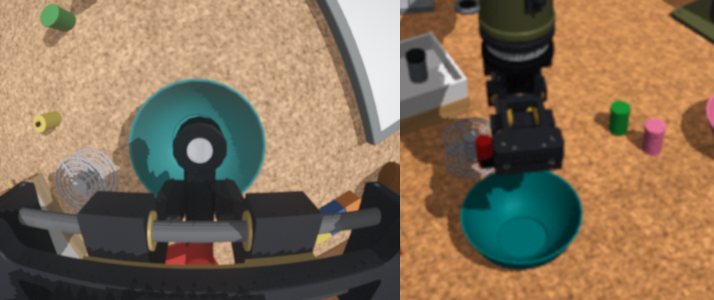

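The crank is held and centred over the bowl: the hub is at (200,150) and the bowl spans x 130–265 in the wrist view. I'll lower it in stages.

```bash
python3 -m handwheel '[{"tx":0,"ty":0,"tz":-0.01,"wx":0,"wy":0,"wz":0},{"tx":0,"ty":0,"tz":-0.03,"wx":0,"wy":0,"wz":0},{"tx":0,"ty":0,"tz":-0.05,"wx":0,"wy":0,"wz":0},{"tx":0,"ty":0,"tz":-0.07,"wx":0,"wy":0,"wz":0},{"tx":0,"ty":0,"tz":-0.088,"wx":0,"wy":0,"wz":0},{"tx":0,"ty":0,"tz":-0.1,"wx":0,"wy":0,"wz":0},{"tx":0,"ty":0,"tz":-0.11,"wx":0,"wy":0,"wz":0},{"tx":0,"ty":0,"tz":-0.115,"wx":0,"wy":0,"wz":0},{"tx":0,"ty":0,"tz":-0.119,"wx":0,"wy":0,"wz":0},{"tx":0,"ty":0,"tz":-0.121,"wx":0,"wy":0,"wz":0}]' && python3 -m handwheel '[{"tx":0,"ty":0,"tz":-0.001,"wx":0,"wy":0,"wz":0},{"tx":0,"ty":0,"tz":-0.002,"wx":0,"wy":0,"wz":0},{"tx":0,"ty":0,"tz":-0.003,"wx":0,"wy":0,"wz":0},{"tx":0,"ty":0,"tz":-0.004,"wx":0,"wy":0,"wz":0},{"tx":0,"ty":0,"tz":-0.005,"wx":0,"wy":0,"wz":0},{"tx":0,"ty":0,"tz":-0.006,"wx":0,"wy":0,"wz":0},{"tx":0,"ty":0,"tz":-0.007,"wx":0,"wy":0,"wz":0},{"tx":0,"ty":0,"tz":-0.008,"wx":0,"wy":0,"wz":0},{"tx":0,"ty":0,"tz":-0.009,"wx":0,"wy":0,"wz":0},{"tx":0,"ty":0,"tz":-0.009,"wx":0,"wy":0,"wz":0}]'
```

```text
clock: 16.05
tool_pos: [0.6586, 0.1839, 0.0524]
tool_rot: [0.237, 0.972, 0.0, 0.0]
wrist_force: [-0.2, 0.0, -0.6]
width: 0.225
grip_force: 30.0
clock: 17.3
tool_pos: [0.6583, 0.1838, 0.0431]
tool_rot: [0.237, 0.972, -0.0, -0.0]
wrist_force: [0.5, 0.2, -0.2]
width: 0.224
grip_force: 30.0
```

```bash
python3 -m handwheel '[{"tx":0,"ty":0,"tz":-0.001,"wx":0,"wy":0,"wz":0},{"tx":0,"ty":0,"tz":-0.002,"wx":0,"wy":0,"wz":0},{"tx":0,"ty":0,"tz":-0.003,"wx":0,"wy":0,"wz":0},{"tx":0,"ty":0,"tz":-0.004,"wx":0,"wy":0,"wz":0},{"tx":0,"ty":0,"tz":-0.005,"wx":0,"wy":0,"wz":0},{"tx":0,"ty":0,"tz":-0.006,"wx":0,"wy":0,"wz":0},{"tx":0,"ty":0,"tz":-0.006,"wx":0,"wy":0,"wz":0},{"tx":0,"ty":0,"tz":-0.006,"wx":0,"wy":0,"wz":0},{"tx":0,"ty":0,"tz":-0.006,"wx":0,"wy":0,"wz":0},{"tx":0,"ty":0,"tz":-0.006,"wx":0,"wy":0,"wz":0}]'
```

```text
clock: 18.55
tool_pos: [0.6585, 0.1838, 0.0373]
tool_rot: [0.237, 0.972, 0.0, 0.0]
wrist_force: [0.6, 0.6, -0.5]
width: 0.222
grip_force: 30.0
```

```bash
python3 -m handwheel '[{"tx":0,"ty":0,"tz":-0.001,"wx":0,"wy":0,"wz":0},{"tx":0,"ty":0,"tz":-0.002,"wx":0,"wy":0,"wz":0},{"tx":0,"ty":0,"tz":-0.003,"wx":0,"wy":0,"wz":0},{"tx":0,"ty":0,"tz":-0.004,"wx":0,"wy":0,"wz":0},{"tx":0,"ty":0,"tz":-0.005,"wx":0,"wy":0,"wz":0},{"tx":0,"ty":0,"tz":-0.005,"wx":0,"wy":0,"wz":0},{"tx":0,"ty":0,"tz":-0.005,"wx":0,"wy":0,"wz":0},{"tx":0,"ty":0,"tz":-0.005,"wx":0,"wy":0,"wz":0},{"tx":0,"ty":0,"tz":-0.005,"wx":0,"wy":0,"wz":0},{"tx":0,"ty":0,"tz":-0.005,"wx":0,"wy":0,"wz":0}]'
```

```text
clock: 19.8
tool_pos: [0.6585, 0.1839, 0.0323]
tool_rot: [0.237, 0.972, 0.0, 0.0]
wrist_force: [-1.0, 0.2, 2.5]
width: 0.221
grip_force: 30.0
```

There is light contact, with the underside about 19 mm up as expected. I'll release and retreat.

```bash
python3 -m handwheel '[{"tx":0,"ty":0,"tz":-0.001,"wx":0,"wy":0,"wz":0},{"tx":0,"ty":0,"tz":-0.001,"wx":0,"wy":0,"wz":0},{"tx":0,"ty":0,"tz":0,"wx":0,"wy":0,"wz":0},{"tx":0,"ty":0,"tz":0,"wx":0,"wy":0,"wz":0},{"tx":0,"ty":0,"tz":0.01,"wx":0,"wy":0,"wz":0},{"tx":0,"ty":0,"tz":0.03,"wx":0,"wy":0,"wz":0},{"tx":0,"ty":0,"tz":0.06,"wx":0,"wy":0,"wz":0},{"tx":0,"ty":0,"tz":0.1,"wx":0,"wy":0,"wz":0},{"tx":0,"ty":0,"tz":0.14,"wx":0,"wy":0,"wz":0},{"tx":0,"ty":0,"tz":0.17,"wx":0,"wy":0,"wz":0}]' 0.038 && python3 -m handwheel '[{"tx":-0.01,"ty":0.01,"tz":0,"wx":0,"wy":0,"wz":0},{"tx":-0.03,"ty":0.03,"tz":0,"wx":0,"wy":0,"wz":0},{"tx":-0.06,"ty":0.06,"tz":0,"wx":0,"wy":0,"wz":0},{"tx":-0.09,"ty":0.09,"tz":0,"wx":0,"wy":0,"wz":0},{"tx":-0.12,"ty":0.12,"tz":0,"wx":0,"wy":0,"wz":0},{"tx":-0.15,"ty":0.15,"tz":0,"wx":0,"wy":0,"wz":0},{"tx":-0.18,"ty":0.18,"tz":0,"wx":0,"wy":0,"wz":0},{"tx":-0.2,"ty":0.2,"tz":0,"wx":0,"wy":0,"wz":0},{"tx":-0.21,"ty":0.21,"tz":0,"wx":0,"wy":0,"wz":0},{"tx":-0.21,"ty":0.21,"tz":0,"wx":0,"wy":0,"wz":0}]'
python3 - <<'E'
from h import *
a=snapshot("top")[40:240,140:410];b=snapshot("scene")[90:340,80:300]
save(np.hstack([cv2.resize(a,(459,340),interpolation=cv2.INTER_CUBIC),cv2.resize(b,(299,340),interpolation=cv2.INTER_CUBIC)]),"pics/end.png")
for c in("top","scene"):
  for t in("bowl","crank_center"):
    for d in spotter.find_in(t,c)[:2]:print(c,t,round(d["score"],2),np.round(d["extent"],1))
E
```

```text
clock: 21.05
tool_pos: [0.6592, 0.1841, 0.2061]
tool_rot: [0.237, 0.972, 0.001, 0.002]
wrist_force: [1.2, -0.7, -1.1]
width: 0.432
grip_force: 0.0
clock: 22.3
tool_pos: [0.4475, 0.3942, 0.2021]
tool_rot: [0.236, 0.972, -0.0, -0.0]
wrist_force: [-0.6, -0.5, -0.4]
width: 0.428
grip_force: 0.0
top bowl 0.9 [100.3 248.  175.2 324.7]
top bowl 0.57 [155.8  72.8 228.  139.2]
top crank_center 0.77 [172.4  86.1 209.2 129.3]
scene bowl 0.85 [191.6 246.5 275.9 316.4]
scene bowl 0.74 [364.1 189.  430.1 243.9]
scene crank_center 0.94 [207.8 276.6 265.  296.2]
```

View pics/end.png

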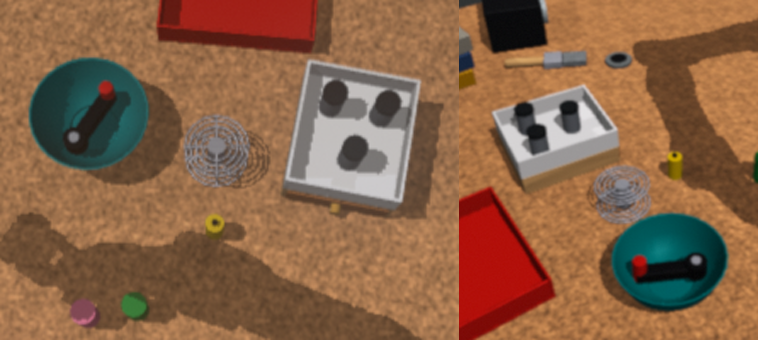

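In the top view (left), the crank lies across the bottom of the bowl from (73,137) to (106,90), and the bowl has not moved. Three canisters stand upright in the tray, ours at (353,152). I'll hand the job in.

```bash
python3 -c "
from bench import ctrl;print(ctrl.close_job())"
```

```text
the job is handed in; nothing more can be done
None
```

The grey canister stands upright in the white tray and the crank lies in the teal bowl, which did not visibly move; both are released and the job was handed in at about 22 s, with no verdict reported back.

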